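# Reverse the row of stain jars into the drop-tray

### The arm

A 7-joint arm with a two-finger parallel gripper is mounted at the origin on the work surface. World frame = base frame: x ahead of the robot, y to its left, z up, the work surface at z = 0. Lengths are in m, angles in rad, forces in N, time in s.
With the tool pointing down it reaches from about 0.4 to 0.75 m from the base axis. Payload 19.5 kg.
Tool frame: the origin (TCP) lies midway between the tips of the shut fingers; the grasp point (between the pads) lies 19 mm behind it; z points along the fingers, y is the line along which they close (so a half turn about z gives the same grasp; the last joint's range is limited). The gripper opens to 85 mm and grips with 20 to 120 N. Pads are 22 mm wide; open, the fingers measure 114 mm over their backs; the gripper's body (76 mm by 85 mm) begins 54 mm behind the grasp point. The pads swing forward as they close: fully open they stand 13 mm farther back than shut.
Start: joints at [-1.169, 0.707, -0.028, 1.485, 0.022, 0.951, -0.075], TCP at [0.247, 0.519, 0.231] pointing down, gripper open.
Joint ranges: [-2.71, 2.71], [-0.32, 2.16], [-1.57, 1.52], [0, 2.45], [-1.46, 4.6], [0, 2.02], [-2.83, 2.83]. Speed limits (rad/s): [1.89, 1.89, 2.57, 2.57, 3.01, 3.01, 3.01].

### API

Orientations are given as a unit quaternion [x, y, z, w].
In Python, from workcell import * gives the robot as it stands.
- The arm moves only by the tool carry_out, never from a script. Its argument "targets" is a list of rows, each a list of 3 entries, a list of its own where there are three numbers: the shift along the tool's x, y, z each as a share of 0.05 m, from -1 to 1, then the turn, a rotation vector about the tool's x, y, z each as a share of 4 degrees, from -1 to 1, then the gripper's target within -1 to 1 (fully open at 1, half-way at 0, shut at -1). In form: [[[x, y, z], [wx, wy, wz], hand], ...]. A call has 1 to 12 rows; each row shifts and turns the commanded pose from where the row before left it, along the tool's axes as they then stand; what a row does not reach is not made up. A row lasts 1/10 s, in which the tool goes at most 50 mm and 8.59 degrees, less where a joint would pass 70% of its speed; a pose out of reach is approached as far as the arm can. A call with a number of a shift or a turn outside -1 to 1 is refused whole. A call with a gripper value outside its range is refused whole. The fingers move at their own pace and stop on an object; "squeeze" is the grip in N (left out, the last holds). Time passes only in rows, so rows that do not move let the fingers close. It gives the time, the measured TCP pose, the force, the opening and the grip force at its end, in the units of the state.
- observe(): the state, without advancing time (a new reading comes with each control period).
- grab_frame(name): name is "scene" or "top" or "wrist"; returns (picture, depth): 400x640x3 uint8, blue, green, red; 400x640 float32, m along the optical axis (not along the pixel's ray), 0 where there is no reading.
- calibration(name): a dict with "intrinsics" (3x3 intrinsics, pixels), "k1" (the pictures are not rectified: a ray, as slopes to the right and down, at radius r is drawn at 1 + k1 r^2 times it, then the intrinsics apply), "view" (4x4, takes a point from world to camera coordinates). Camera axes: x right, y up, looking along -z (the intrinsics and any distortion apply to the point x, -y, -z); pixel columns grow to the right and rows downward; lengths in m; the calibration is good to about 2 mm. A picture is of the moment at which its call begins: read the wrist's pose just before it. calibration takes no time and is no camera call; for the wrist camera it gives the pose at the moment of the call.
- sign_off(): hands the job in; it is judged then, once.
The state is a dict: "clock": time; "qpos": joint angles; "qd": joint speeds; "effort": joint torques, N m; "position": TCP position; "ee_rot": TCP orientation; "contact_force": force on the tool from outside, world axes, zero at the start; "wrist_torque": the same for the moment, N m; "grip_width": finger opening in m; "finger_force": force on a finger pad.
Only numpy, scipy, OpenCV 4.12 (cv2) and the standard library are available. Lean on these libraries where they do the work, as an engineer would, in place of code of your own. Each camera call takes 0.05 s, during which the arm holds its last target. There are 200 camera calls.

### The job

Move the four stain jars from the wooden rack into the blue drop-tray, one in each well, in reverse order: the jar that was leftmost in the rack goes in the tray's rightmost well, and so on, because the tray will be used from its other side. Keep the jars upright, set them down gently without dropping them, and leave all four standing on the floor of their wells.

Things in the scene. Friction and masses are not known exactly. Their poses are not given: they have to be found in the camera images.
- rack: Fixed low brown wooden rack. Origin: centre of its footprint on the work surface; x across the row, away from the robot; y along it, to the robot's left (turned at most 0.15 rad). Four wells, 64 mm square, at x = 0, y = -102, -34, 34, 102 mm; deck 40 mm up; lips 4 mm thick, top at 52 mm. A ledge for colour tags runs along its -x side. Rack or tray may be the nearer to the robot.
- tray: Fixed blue plastic drop-tray, empty at the start. Origin: centre of its underside, on the work surface; x across the row, away from the robot; y along it, to the robot's left (turned at most 0.15 rad). Four wells, 64 mm square inside, at x = 0, y = -102, -34, 34, 102 mm; floor 4 mm up; walls 4 mm thick, top at 16 mm.
- jar_red_mid (a point): Loose sealed round glass jar with red contents and a red screw cap: glass 48 mm in diameter and 58 mm high, cap 43 mm in diameter, 76 mm high in all, 100 to 200 g. The point is on its axis, half-way up (38 mm above its underside); z points up through the cap.
- tag_red: Flat red tag, 20 x 44 x 3 mm, fixed on the rack's ledge in front of the well where the red jar stands at the start; it stays as the record of the first order. Origin: centre of its underside; axes as the rack's (the well's centre is 49 mm along +x).
- jar_yellow_mid (a point): Loose sealed round glass jar with yellow contents and a yellow screw cap: glass 48 mm in diameter and 58 mm high, cap 43 mm in diameter, 76 mm high in all, 100 to 200 g. The point is on its axis, half-way up (38 mm above its underside); z points up through the cap.
- tag_yellow: Flat yellow tag, 20 x 44 x 3 mm, fixed on the rack's ledge in front of the well where the yellow jar stands at the start; it stays as the record of the first order. Origin: centre of its underside; axes as the rack's (the well's centre is 49 mm along +x).
- jar_white_mid (a point): Loose sealed round glass jar with white contents and a white screw cap: glass 48 mm in diameter and 58 mm high, cap 43 mm in diameter, 76 mm high in all, 100 to 200 g. The point is on its axis, half-way up (38 mm above its underside); z points up through the cap.
- tag_white: Flat white tag, 20 x 44 x 3 mm, fixed on the rack's ledge in front of the well where the white jar stands at the start; it stays as the record of the first order. Origin: centre of its underside; axes as the rack's (the well's centre is 49 mm along +x).
- jar_black_mid (a point): Loose sealed round glass jar with black contents and a black screw cap: glass 48 mm in diameter and 58 mm high, cap 43 mm in diameter, 76 mm high in all, 100 to 200 g. The point is on its axis, half-way up (38 mm above its underside); z points up through the cap.
- tag_black: Flat black tag, 20 x 44 x 3 mm, fixed on the rack's ledge in front of the well where the black jar stands at the start; it stays as the record of the first order. Origin: centre of its underside; axes as the rack's (the well's centre is 49 mm along +x).
Not all that is in view belongs to the job. Leave any pink look-alike of the part that bears jar_red_mid alone. What is shaped like the part that bears jar_yellow_mid but turquoise is not meant.

How it is judged:
By the outcome, as a careful person would: the job done as asked, in the order asked, and still so for the second after the job is handed in, with the robot touching nothing.
It also fails if it takes over 99 s, if anything falls off the work surface, if the arm or the gripper's body presses on something with over 40 N, if the wrist force passes 120 N, or if a joint passes its speed limit or range.

## Working session

There is one attempt and no reset: what is moved stays moved. The work goes in short steps, Python scripts to look and compute and a tool call to move; the robot and the scene stay as the last step left them, time stands still between calls to the robot, and variables do not carry over. Pictures are saved under pics/ and viewed, at most 14 in all, crops included, and the job is handed in when it is done.

Besides the shell and the picture viewer there is one more tool, called after "Call:" in YAML: its name, and indented under it one key for each argument. carry_out: Moves the arm, as the interface text tells. Its arguments: {"type":"object","properties":{"targets":{"type":"array","items":{"type":"array"}},"squeeze":{"type":"number"}},"required":["targets"]}

```bash
mkdir -p pics; ls
python3 - <<'E'
from workcell import *
import cv2,numpy as np
np.set_printoptions(precision=4,suppress=True)
print(observe())
for n in("scene","top"):
    im,d=grab_frame(n); cv2.imwrite(f"pics/{n}0.png",im); np.save(f"{n}0.npy",d)
    c=calibration(n); print(n,c)
E
```

```text
pics
{'clock': 0.0, 'qpos': array([-1.1687,  0.7071, -0.0276,  1.485 ,  0.022 ,  0.9509, -0.0755]), 'qd': array([ 0.0004, -0.001 ,  0.0017,  0.0017,  0.0016, -0.0001, -0.    ]), 'effort': array([  0.0001, -88.3215,   1.2351, -23.6164,   0.0169,   0.0065,
         0.0002]), 'position': array([0.2468, 0.5191, 0.2309]), 'ee_rot': array([ 0.2201,  0.9755, -0.0005, -0.0001]), 'contact_force': array([-0.7017, -1.0861,  0.1044]), 'wrist_torque': array([ 0.008 , -0.0223,  0.0317]), 'finger_force': 0.0, 'grip_width': 0.08511651212743057}
scene {'intrinsics': array([[385.0224,   0.    , 317.2632],
       [  0.    , 385.0224, 201.1741],
       [  0.    ,   0.    ,   1.    ]]), 'k1': -0.054116845441953526, 'view': array([[ 0.1597,  0.9871, -0.0057, -0.0619],
       [-0.8214,  0.1361,  0.5539,  0.3699],
       [ 0.5476, -0.0838,  0.8326, -0.9895],
       [ 0.    ,  0.    ,  0.    ,  1.    ]])}
top {'intrinsics': array([[503.0383,   0.    , 317.4408],
       [  0.    , 503.0383, 205.9691],
       [  0.    ,   0.    ,   1.    ]]), 'k1': -0.03604061557306767, 'view': array([[-0.0156, -0.9999,  0.005 , -0.0041],
       [ 0.9783, -0.0142,  0.2068, -0.5078],
       [-0.2067,  0.0081,  0.9784, -0.7072],
       [ 0.    ,  0.    ,  0.    ,  1.    ]])}
```

View pics/scene0.png

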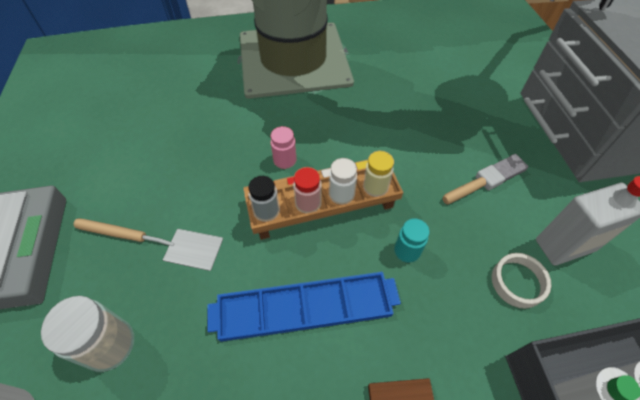

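View pics/top0.png

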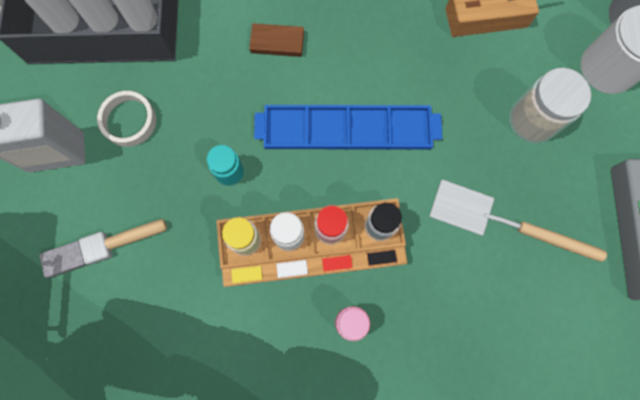

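The scene view looks back at the robot. In the top view, +y is to the left. The rack is at about (312,242), nearer the robot than the tray at (349,127).

Candidates in the top view:
- **Red:** jar at (332,223), pink decoy at (353,323).
- **Yellow:** jar at (239,235), turquoise decoy at (224,163).
- **White:** jar at (287,231). The metal tins at the right are not jars.
- **Black:** jar at (385,220).

I choose the four jars in the rack, each with its tag.

```bash
cat > h.py <<'E'
from workcell import *
import cv2,numpy as np
np.set_printoptions(precision=4,suppress=True)
def ray2plane(cal,px,z):
    K=cal["intrinsics"];V=np.array(cal["view"])
    s=cv2.undistortPoints(np.float64([[px]]),K,np.float64([cal["k1"],0,0,0]))[0,0]
    d=V[:3,:3].T@np.array([s[0],-s[1],-1.]);o=-V[:3,:3].T@V[:3,3]
    return o+d*(z-o[2])/d[2]
def comps(m,amin=60):
    n,l,s,c=cv2.connectedComponentsWithStats(m.astype(np.uint8))
    return [(s[i,4],l==i) for i in range(1,n) if s[i,4]>=amin]
E
python3 - <<'E'
from h import *
im=cv2.imread("pics/top0.png");d=np.load("top0.npy");cal=calibration("top")
cv2.imwrite("pics/crop.png",cv2.resize(im[185:350,200:430],None,fx=3,fy=3,interpolation=cv2.INTER_CUBIC))
V=np.array(cal["view"]);Vi=np.linalg.inv(V);K=cal["intrinsics"]
# per-pixel world points
uv=np.stack(np.meshgrid(np.arange(640.),np.arange(400.)),-1).reshape(-1,1,2)
s=cv2.undistortPoints(uv,K,np.float64([cal["k1"],0,0,0]))[:,0]
D=d.reshape(-1,1);P=np.c_[s[:,:1]*D,-s[:,1:]*D,-D,np.ones_like(D)]@Vi.T
P=P[:,:3].reshape(400,640,3)
roi=np.zeros((400,640),bool);roi[190:290,215:412]=1
caps=roi&(P[...,2]>.108)&(P[...,2]<.125)
caps=cv2.morphologyEx(caps.astype(np.uint8),cv2.MORPH_OPEN,np.ones((5,5)))
print("table z",np.median(P[330:380,420:600,2]))
for a,m in comps(caps,200):
    cn=cv2.findContours(m.astype(np.uint8),0,2)[0][0]
    e=cv2.minEnclosingCircle(cn); z=np.median(P[m][:,2])
    print("cap",a,e,z,ray2plane(cal,e[0],.116),"depth-mean",P[m].mean(0), im[m].mean(0))
hsv=cv2.cvtColor(im,cv2.COLOR_BGR2HSV)
blue=cv2.inRange(hsv,(100,150,60),(125,255,255));blue[:90]=0;blue[170:]=0
a,m=max(comps(blue),key=lambda t:t[0]);
m=cv2.morphologyEx(m.astype(np.uint8),cv2.MORPH_CLOSE,np.ones((9,9)))
r=cv2.minAreaRect(cv2.findContours(m,0,2)[0][0]);print("tray",r)
for c in cv2.boxPoints(r): print(c,ray2plane(cal,c,.016))
# tray walls by depth: points 12-20mm
q=P[(m>0)];print("tray z hist",np.histogram(q[:,2],bins=np.arange(-.004,.03,.004)))
br=cv2.inRange(hsv,(8,100,80),(20,255,255));br[:190]=0;br[295:]=0;br[:,:212]=0;br[:,415:]=0
m=max(comps(br),key=lambda t:t[0])[1]; 
q=P[m];print("rack z",np.histogram(q[:,2],bins=np.arange(-.004,.07,.006)))
# tags
for n,lo,hi in(("yel",(22,120,120),(35,255,255)),("white",(0,0,190),(180,40,255)),("red",(0,180,120),(6,255,255)),("blk",(0,0,0),(180,120,45))):
    k=cv2.inRange(hsv,lo,hi);k[:248]=0;k[290:]=0;k[:,:215]=0;k[:,410:]=0
    for a,mm in comps(k,100):
        rr=cv2.minAreaRect(cv2.findContours(mm.astype(np.uint8),0,2)[0][0]);z=np.median(P[mm][:,2]);print(n,a,rr,z,ray2plane(cal,rr[0],z))
E
```

```text
table z 0.0006917151860700854
cap 754 ((385.8968811035156, 216.66970825195312), 15.711737632751465) 0.11652280740139898 [ 0.4779 -0.1054  0.116 ] depth-mean [ 0.478  -0.1056  0.1165] [51.3647 50.8859 51.7825]
cap 741 ((331.62078857421875, 220.27528381347656), 15.69864559173584) 0.11655561014269333 [ 0.474  -0.0305  0.116 ] depth-mean [ 0.4744 -0.0304  0.1165] [ 64.274   69.6289 221.7436]
cap 755 ((285.77777099609375, 227.44444274902344), 15.660468101501465) 0.11657953209026828 [0.4649 0.0326 0.116 ] depth-mean [0.465  0.0326 0.1165] [231.347  232.0318 230.1232]
cap 757 ((237.90704345703125, 232.23190307617188), 15.675122261047363) 0.11659069137607847 [0.4592 0.0981 0.116 ] depth-mean [0.4592 0.0979 0.1165] [ 88.6896 211.0978 228.3184]
tray ((347.5, 126.5), (186.99996948242188, 42.99999237060547), -0.0)
[254. 148.] [0.6134 0.0896 0.016 ]
[254. 105.] [0.6882 0.0905 0.016 ]
[441. 105.] [ 0.6843 -0.2206  0.016 ]
[441. 148.] [ 0.6093 -0.2154  0.016 ]
tray z hist (array([  50, 2127, 3375,  337,  917, 1026,    2,    0]), array([-0.004,  0.   ,  0.004,  0.008,  0.012,  0.016,  0.02 ,  0.024,
        0.028]))
rack z (array([  42,    6,    0,    0,    0,    0,  105, 4149,  302, 1320,    9,
          0]), array([-0.004,  0.002,  0.008,  0.014,  0.02 ,  0.026,  0.032,  0.038,
        0.044,  0.05 ,  0.056,  0.062,  0.068]))
yel 441 ((246.3771209716797, 273.9556579589844), (14.488314628601074, 30.553985595703125), 83.2901611328125) 0.04344404962434101 [0.4077 0.0956 0.0434]
white 437 ((291.55389404296875, 268.4308166503906), (14.388028144836426, 30.512544631958008), 82.87498474121094) 0.04361234487015209 [0.415  0.0282 0.0436]
red 293 ((337.0244140625, 262.719482421875), (11.153585433959961, 27.276588439941406), 83.6598129272461) 0.04372675247550073 [ 0.4224 -0.0398  0.0437]
```

View pics/crop.png

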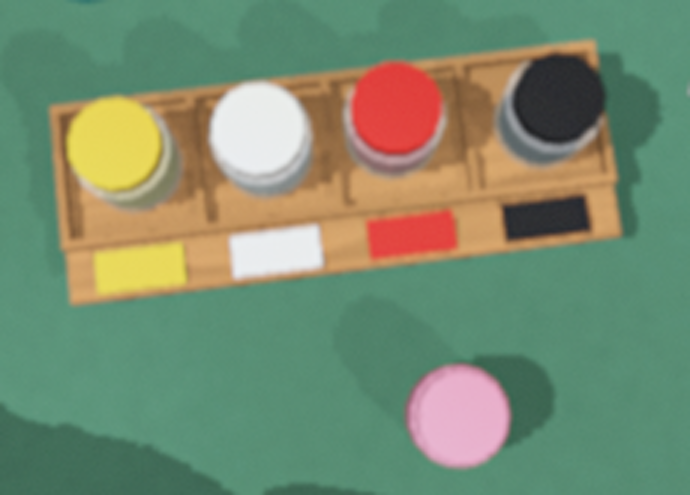

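The crop shows yellow, white, red and black from left to right, each behind its matching tag. The pink decoy stands apart at crop (460,415), outside the rack. Measured cap tops are at 116.5 mm against an expected 116. The tag pitch gives a rack yaw of about 0.108 rad. Next I fit the tray.

Run:
```python
from h import *
im=cv2.imread("pics/top0.png");cal=calibration("top");hsv=cv2.cvtColor(im,cv2.COLOR_BGR2HSV)
blue=cv2.inRange(hsv,(100,150,60),(125,255,255));blue[:90]=0;blue[170:]=0
m=cv2.morphologyEx(max(comps(blue),key=lambda t:t[0])[1].astype(np.uint8),cv2.MORPH_CLOSE,np.ones((9,9)))
cols=np.arange(275,425,3)
top=np.array([ray2plane(cal,(c,np.flatnonzero(m[:,c])[0]-.5),.016)[:2] for c in cols])
bot=np.array([ray2plane(cal,(c,np.flatnonzero(m[:,c])[-1]+.5),.016)[:2] for c in cols])
for e in(top,bot):
    f=np.polyfit(e[:,1],e[:,0],1);print("edge x=",f,"yaw",-np.arctan(f[0]))
r=lambda row:np.flatnonzero(m[row])[[0,-1]]
for row in (108,112,127,140,145): print(row,r(row),[ray2plane(cal,(c,row),.016)[:2] for c in r(row)])
```

```text
edge x= [0.0141 0.6879] yaw -0.014101773129137908
edge x= [0.0134 0.6112] yaw -0.013378640180211909
108 [265 430] [array([0.6826, 0.0722]), array([ 0.6792, -0.2018])]
112 [264 431] [array([0.6756, 0.0738]), array([ 0.6721, -0.203 ])]
127 [254 441] [array([0.6495, 0.09  ]), array([ 0.6456, -0.2179])]
140 [264 432] [array([0.6268, 0.0734]), array([ 0.6232, -0.2015])]
145 [264 432] [array([0.6182, 0.0734]), array([ 0.6146, -0.2009])]
```

Run:
```python
import cv2
im=cv2.imread("pics/top0.png");cv2.imwrite("pics/tray.png",cv2.resize(im[95:160,245:450],None,fx=3.9,fy=3.9,interpolation=cv2.INTER_CUBIC))
```

```text
(no output)
```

View pics/tray.png

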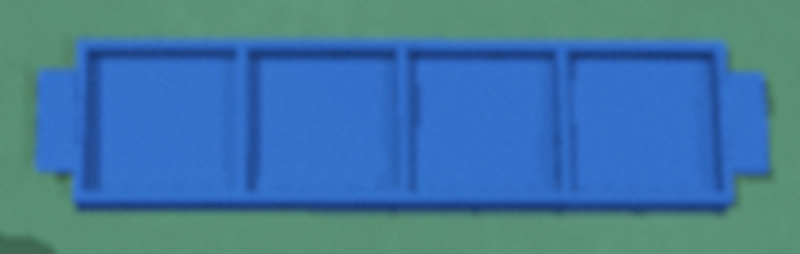

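The tray centre is about (0.6505,-0.064) with a yaw of -0.014 rad, and its measured length of 275 mm agrees with the expected 276. I turn the tool until its x axis lies along world +y and its y axis along world +x, then go above yellow.

Call:
carry_out:
  targets:
    - [[0,0,0],[0,0,0.95],1]
    - [[0,0,0],[0,0,0.95],1]
    - [[0,0,0],[0,0,0.95],1]
    - [[0,0,0],[0,0,0.95],1]
    - [[0,0,0],[0,0,0.95],1]
    - [[0,0,0],[0,0,0.95],1]
    - [[0,0,0],[0,0,0.95],1]
    - [[0,0,0],[0,0,0.95],1]
    - [[0,0,0],[0,0,0.95],1]
    - [[0,0,0],[0,0,0.95],1]
    - [[0,0,0],[0,0,0.95],1]
    - [[0,0,0],[0,0,0.95],1]
  squeeze: 40

```text
clock: 1.3
position: [0.2468, 0.5192, 0.231]
ee_rot: [0.582, 0.813, -0.0, 0.0]
contact_force: [0.4, -0.7, -0.4]
grip_width: 0.0853
finger_force: 0.0
```

Call:
carry_out:
  targets:
    - [[0,0,0],[0,0,0.95],1]
    - [[0,0,0],[0,0,0.95],1]
    - [[0,0,0],[0,0,0.95],1]
    - [[0,0,0],[0,0,0.95],1]
    - [[0,0,0],[0,0,0.95],1]
    - [[0,0,0],[0,0,0],1]
    - [[-0.3,0.15,0],[0,0,0],1]
    - [[-0.6,0.3,0],[0,0,0],1]
    - [[-0.6,0.3,0],[0,0,0],1]
    - [[-0.6,0.3,0],[0,0,0],1]
    - [[-0.6,0.3,0],[0,0,0],1]

```text
clock: 2.4
position: [0.3147, 0.383, 0.2313]
ee_rot: [0.706, 0.708, -0.0, 0.0]
contact_force: [0.6, -0.3, -0.7]
grip_width: 0.0858
finger_force: 0.0
```

Call:
carry_out:
  targets:
    - [[-0.6,0.3,0],[0,0,0],1]
    - [[-0.6,0.3,0],[0,0,0],1]
    - [[-0.6,0.3,0],[0,0,0],1]
    - [[-0.6,0.3,0],[0,0,0],1]
    - [[-0.6,0.3,0],[0,0,0],1]
    - [[-0.6,0.3,0],[0,0,0],1]
    - [[-0.6,0.3,0],[0,0,0],1]
    - [[-0.6,0.3,0],[0,0,0],1]
    - [[-0.6,0.3,0],[0,0,0],1]
    - [[-0.3,0.2,0],[0,0,0],1]
    - [[0,0,0],[0,0,0],1]
    - [[0,0,0],[0,0,0],1]

```text
clock: 3.6
position: [0.459, 0.0994, 0.2312]
ee_rot: [0.707, 0.707, -0.0, -0.0]
contact_force: [-0.5, 0.7, -0.3]
grip_width: 0.0855
finger_force: 0.0
```

Run:
```python
from h import *
im,d=grab_frame("wrist");cv2.imwrite("pics/w0.png",im);print(observe()["position"],calibration("wrist"))
```

```text
[0.4588 0.0998 0.2312] {'intrinsics': array([[277.9469,   0.    , 322.9723],
       [  0.    , 277.9469, 199.3173],
       [  0.    ,   0.    ,   1.    ]]), 'k1': -0.03650523398739652, 'view': array([[ 1.    ,  0.0017, -0.0006, -0.4582],
       [-0.0018,  0.9628, -0.2704, -0.0609],
       [ 0.0001,  0.2704,  0.9628, -0.405 ],
       [ 0.    ,  0.    ,  0.    ,  1.    ]])}
```

View pics/w0.png

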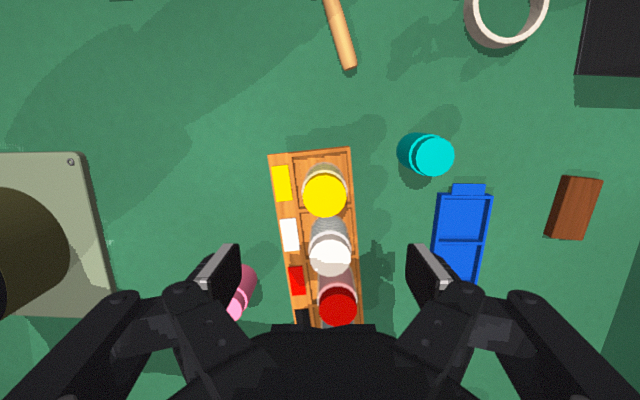

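The wrist view has the yellow cap at (325,195), white at (330,254) and red at (338,306), with the turquoise decoy at (428,155). I cross-check the cap positions with this second view.

Run:
```python
from h import *
im=cv2.imread("pics/w0.png");cal=calibration("wrist");hsv=cv2.cvtColor(im,cv2.COLOR_BGR2HSV)
for n,lo,hi,b in(("yel",(25,200,180),(35,255,255),(170,220,300,350)),("white",(0,0,215),(180,30,255),(230,280,305,355)),("red",(0,220,150),(5,255,255),(285,328,315,362))):
    k=cv2.inRange(hsv,lo,hi);z=np.zeros_like(k);z[b[0]:b[1],b[2]:b[3]]=k[b[0]:b[1],b[2]:b[3]]
    a,m=max(comps(z,30),key=lambda t:t[0]);c,r=cv2.minEnclosingCircle(cv2.findContours(m.astype(np.uint8),0,2)[0][0])
    p=ray2plane(cal,c,.116);print(n,c,r,p,"diam",2*r/278*.29)
```

```text
yel (323.9285583496094, 196.07142639160156) 21.501174926757812 [0.459  0.0999 0.116 ] diam 0.04485856639395515
white (329.5, 258.0) 20.597429275512695 [0.4649 0.0343 0.116 ] diam 0.04297305388416318
red (337.5, 309.5) 18.828269958496094 [ 0.4741 -0.0279  0.116 ] diam 0.0392820020716825
```

The two views agree within 2 mm. I descend onto yellow and close.

Call:
carry_out:
  targets:
    - [[0,0,0.3],[0,0,0],1]
    - [[0,0,0.5],[0,0,0],1]
    - [[0,0,0.5],[0,0,0],1]
    - [[0,0,0.5],[0,0,0],1]
    - [[0,0,0.5],[0,0,0],1]
    - [[0,0,0.5],[0,0,0],1]
    - [[0,0,0.4],[0,0,0],1]
    - [[0,0,0.22],[0,0,0],1]
    - [[0,0,0],[0,0,0],1]

```text
clock: 4.55
position: [0.4585, 0.0996, 0.0595]
ee_rot: [0.707, 0.707, -0.001, -0.001]
contact_force: [0.1, -0.1, 0.9]
grip_width: 0.0855
finger_force: 0.0
```

Call:
carry_out:
  targets:
    - [[0,0,0],[0,0,0],-1]
    - [[0,0,0],[0,0,0],-1]
    - [[0,0,0],[0,0,0],-1]
    - [[0,0,0],[0,0,0],-1]
    - [[0,0,0],[0,0,0],-1]
    - [[0,0,0],[0,0,0],-1]
    - [[0,0,0],[0,0,0],-1]
    - [[0,0,0],[0,0,0],-1]
  squeeze: 40

```text
clock: 5.35
position: [0.4595, 0.0994, 0.0613]
ee_rot: [0.707, 0.707, 0.001, 0.0]
contact_force: [-0.9, 0.5, 12.5]
grip_width: 0.0471
finger_force: 39.3
```

Call:
carry_out:
  targets:
    - [[0,0,-0.1],[0,0,0],-1]
    - [[0,0,-0.2],[0,0,0],-1]
    - [[0,0,-0.4],[0,0,0],-1]
    - [[0,0,-0.4],[0,0,0],-1]
    - [[0,0,-0.4],[0,0,0],-1]
    - [[0,0,-0.3],[0,0,0],-1]
    - [[0,0,-0.2],[0,0,0],-1]
    - [[0,0,0],[0,0,0],-1]

```text
clock: 6.15
position: [0.4595, 0.0993, 0.1615]
ee_rot: [0.707, 0.707, 0.001, 0.0]
contact_force: [-0.1, 0.3, -1.5]
grip_width: 0.0473
finger_force: 41.4
```

Call:
carry_out:
  targets:
    - [[-0.2,0.2,0],[0,0,0],-1]
    - [[-0.4,0.3,0],[0,0,0],-1]
    - [[-0.5,0.4,0],[0,0,0],-1]
    - [[-0.6,0.4,0],[0,0,0],-1]
    - [[-0.6,0.4,0],[0,0,0],-1]
    - [[-0.6,0.4,0],[0,0,0],-1]
    - [[-0.6,0.4,0],[0,0,0],-1]
    - [[-0.6,0.4,0],[0,0,0],-1]
    - [[-0.5,0.4,0],[0,0,0],-1]
    - [[-0.4,0.3,0],[0,0,0],-1]
    - [[-0.3,0.2,0],[0,0,0],-1]
    - [[0,0,0],[0,0,0],-1]

```text
clock: 7.35
position: [0.649, -0.1694, 0.1586]
ee_rot: [0.708, 0.706, -0.001, -0.0]
contact_force: [-0.2, 0.0, -1.6]
grip_width: 0.0473
finger_force: 41.5
```

Before lowering, I take one close look at the tray and jar.

Run:
```python
from h import *
im,d=grab_frame("wrist");cv2.imwrite("pics/w1.png",im);c=calibration("wrist");print(observe()["position"])
t,_=grab_frame("top");cv2.imwrite("pics/t1.png",t[90:300,200:460]);np.save("w1v.npy",c["view"])
```

```text
[ 0.6486 -0.1678  0.1588]
```

View pics/w1.png

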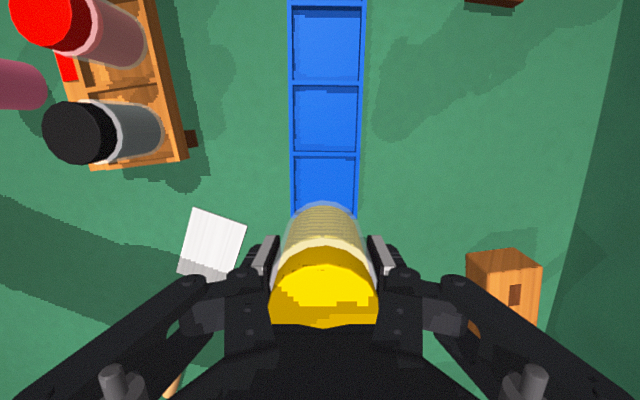

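The jar hangs upright between the pads at about (323,270). Three tray wells show above it, with dividers at rows of about 155 and 83 and walls at columns of about 291 and 360. The black jar is at (80,132) and the red jar at the top left.

Run:
```python
from h import *
im=cv2.imread("pics/w1.png");cal=dict(calibration("wrist"))
for p in((325,155),(325,83),(325,2)):print(p,ray2plane(cal,p,.016))
hsv=cv2.cvtColor(im,cv2.COLOR_BGR2HSV);b=cv2.inRange(hsv,(100,150,60),(125,255,255))
for r in(40,83,120,155,180):
    c=np.flatnonzero(b[r]);c=c[(c>270)&(c<380)];print(r,c[[0,-1]],[ray2plane(cal,(q,r),.016)[:2] for q in c[[0,-1]]])
g=hsv[:,315:335,2].mean(1);print([(r,int(g[r])) for r in list(range(76,92))+list(range(148,164))])
```

```text
(325, 155) [ 0.6498 -0.1306  0.016 ]
(325, 83) [ 0.6497 -0.0617  0.016 ]
(325, 2) [0.6497 0.0074 0.016 ]
40 [287 364] [array([ 0.6144, -0.024 ]), array([ 0.6859, -0.024 ])]
83 [288 362] [array([ 0.6142, -0.0616]), array([ 0.6852, -0.0617])]
120 [289 361] [array([ 0.6141, -0.096 ]), array([ 0.6854, -0.0961])]
155 [289 359] [array([ 0.613 , -0.1306]), array([ 0.6845, -0.1306])]
180 [290 358] [array([ 0.6132, -0.1566]), array([ 0.6843, -0.1566])]
[(76, 238), (77, 228), (78, 228), (79, 228), (80, 234), (81, 241), (82, 242), (83, 245), (84, 227), (85, 139), (86, 139), (87, 176), (88, 175), (89, 176), (90, 204), (91, 214), (148, 225), (149, 226), (150, 208), (151, 156), (152, 233), (153, 240), (154, 239), (155, 236), (156, 179), (157, 167), (158, 190), (159, 241), (160, 239), (161, 237), (162, 237), (163, 236)]
```

The two views of the tray differ by about 2.5 mm in y, so I use the mean well position (0.649,-0.165). I shift 3 mm and lower.

Call:
carry_out:
  targets:
    - [[0.06,0,0.2],[0,0,0],-1]
    - [[0,0,0.4],[0,0,0],-1]
    - [[0,0,0.4],[0,0,0],-1]
    - [[0,0,0.4],[0,0,0],-1]
    - [[0,0,0.4],[0,0,0],-1]
    - [[0,0,0.3],[0,0,0],-1]
    - [[0,0,0.2],[0,0,0],-1]
    - [[0,0,0.1],[0,0,0],-1]
    - [[0,0,0.1],[0,0,0],-1]
    - [[0,0,0.05],[0,0,0],-1]
    - [[0,0,0],[0,0,0],-1]
    - [[0,0,0],[0,0,0],-1]

```text
clock: 8.65
position: [0.6492, -0.163, 0.0332]
ee_rot: [0.707, 0.707, 0.0, 0.0]
contact_force: [0.7, -1.1, -1.9]
grip_width: 0.0466
finger_force: 41.5
```

Call:
carry_out:
  targets:
    - [[0,0,0.04],[0,0,0],-1]
    - [[0,0,0.04],[0,0,0],-1]
    - [[0,0,0.02],[0,0,0],-1]
    - [[0,0,0.02],[0,0,0],-1]
    - [[0,0,0.02],[0,0,0],-1]
    - [[0,0,0],[0,0,0],-1]

```text
clock: 9.25
position: [0.649, -0.1629, 0.0257]
ee_rot: [0.707, 0.707, -0.0, -0.0]
contact_force: [-0.0, 0.1, -1.5]
grip_width: 0.047
finger_force: 41.5
```

Call:
carry_out:
  targets:
    - [[0,0,0.02],[0,0,0],-1]
    - [[0,0,0.02],[0,0,0],-1]
    - [[0,0,0],[0,0,0],-1]

```text
clock: 9.55
position: [0.6491, -0.163, 0.0253]
ee_rot: [0.707, 0.707, 0.0, 0.0]
contact_force: [-9.4, 3.4, 22.6]
grip_width: 0.0471
finger_force: 43.8
```

It is in contact with the floor. I release and retreat.

Call:
carry_out:
  targets:
    - [[0,0,-0.02],[0,0,0],-1]
    - [[0,0,0],[0,0,0],0.3]
    - [[0,0,0],[0,0,0],1]
    - [[0,0,0],[0,0,0],1]
    - [[0,0,0],[0,0,0],1]
    - [[0,0,-0.2],[0,0,0],1]
    - [[0,0,-0.5],[0,0,0],1]
    - [[0,0,-0.6],[0,0,0],1]
    - [[0,0,-0.6],[0,0,0],1]
    - [[0,0,-0.5],[0,0,0],1]
    - [[0,0,-0.3],[0,0,0],1]
    - [[0,0,0],[0,0,0],1]

```text
clock: 10.75
position: [0.6499, -0.1632, 0.1627]
ee_rot: [0.707, 0.707, 0.001, 0.002]
contact_force: [0.8, 0.5, -0.5]
grip_width: 0.0859
finger_force: 0.0
```

```bash
cat >> h.py <<'E'
def look(name):
    im,d=grab_frame("scene");cv2.imwrite(f"pics/{name}.png",im[100:360,180:460]);print(observe()["position"])
E
python3 - <<'E'
from h import *
look("s1")
E
```

```text
[ 0.6493 -0.163   0.161 ]
```

View pics/s1.png

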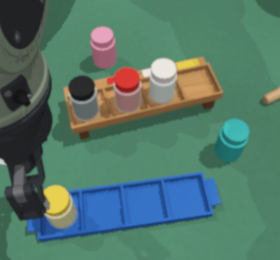

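Yellow stands in the rightmost well, at (57,205) in the crop. White is next.

Call:
carry_out:
  targets:
    - [[0.2,-0.2,0],[0,0,0],1]
    - [[0.4,-0.4,0],[0,0,0],1]
    - [[0.5,-0.45,0],[0,0,0],1]
    - [[0.5,-0.45,0],[0,0,0],1]
    - [[0.5,-0.45,0],[0,0,0],1]
    - [[0.5,-0.45,0],[0,0,0],1]
    - [[0.5,-0.45,0],[0,0,0],1]
    - [[0.4,-0.4,0],[0,0,0],1]
    - [[0.3,-0.3,0],[0,0,0],1]
    - [[0.13,-0.13,0],[0,0,0],1]
    - [[0,0,0],[0,0,0],1]
    - [[0,0,0],[0,0,0],1]

```text
clock: 12.0
position: [0.4657, 0.033, 0.1597]
ee_rot: [0.707, 0.707, -0.0, 0.0]
contact_force: [0.3, -0.6, -0.1]
grip_width: 0.0851
finger_force: 0.0
```

Call:
carry_out:
  targets:
    - [[0,0,0.3],[0,0,0],1]
    - [[0,0,0.5],[0,0,0],1]
    - [[0,0,0.5],[0,0,0],1]
    - [[0,0,0.4],[0,0,0],1]
    - [[0,0,0.3],[0,0,0],1]
    - [[0,0,0],[0,0,0],1]
    - [[0,0,0],[0,0,0],-1]
    - [[0,0,0],[0,0,0],-1]
    - [[0,0,0],[0,0,0],-1]
    - [[0,0,0],[0,0,0],-1]
    - [[0,0,0],[0,0,0],-1]
    - [[0,0,0],[0,0,0],-1]

```text
clock: 13.2
position: [0.4656, 0.0335, 0.0607]
ee_rot: [0.707, 0.707, 0.001, 0.001]
contact_force: [-0.4, -0.0, 9.6]
grip_width: 0.0473
finger_force: 39.8
```

Call:
carry_out:
  targets:
    - [[0,0,-0.1],[0,0,0],-1]
    - [[0,0,-0.2],[0,0,0],-1]
    - [[0,0,-0.4],[0,0,0],-1]
    - [[0,0,-0.4],[0,0,0],-1]
    - [[0,0,-0.4],[0,0,0],-1]
    - [[0,0,-0.3],[0,0,0],-1]
    - [[0,0,-0.2],[0,0,0],-1]
    - [[0,0,0],[0,0,0],-1]

```text
clock: 14.0
position: [0.4655, 0.0338, 0.1611]
ee_rot: [0.707, 0.707, 0.001, 0.001]
contact_force: [0.0, -0.1, -0.1]
grip_width: 0.0475
finger_force: 41.3
```

Call:
carry_out:
  targets:
    - [[-0.1,0.2,0],[0,0,0],-1]
    - [[-0.2,0.3,0],[0,0,0],-1]
    - [[-0.3,0.4,0],[0,0,0],-1]
    - [[-0.3,0.4,0],[0,0,0],-1]
    - [[-0.3,0.4,0],[0,0,0],-1]
    - [[-0.3,0.4,0],[0,0,0],-1]
    - [[-0.3,0.4,0],[0,0,0],-1]
    - [[-0.3,0.4,0],[0,0,0],-1]
    - [[-0.3,0.4,0],[0,0,0],-1]
    - [[-0.15,0.25,0],[0,0,0],-1]
    - [[-0.06,0.14,0],[0,0,0],-1]
    - [[0,0,0],[0,0,0],-1]

```text
clock: 15.2
position: [0.6496, -0.0973, 0.1586]
ee_rot: [0.707, 0.707, -0.0, -0.0]
contact_force: [-0.7, -0.0, -1.3]
grip_width: 0.047
finger_force: 41.4
```

Target z is about 0.0247. I go down to 0.030 first, then in small steps.

Call:
carry_out:
  targets:
    - [[0,0,0.2],[0,0,0],-1]
    - [[0,0,0.4],[0,0,0],-1]
    - [[0,0,0.4],[0,0,0],-1]
    - [[0,0,0.4],[0,0,0],-1]
    - [[0,0,0.4],[0,0,0],-1]
    - [[0,0,0.3],[0,0,0],-1]
    - [[0,0,0.25],[0,0,0],-1]
    - [[0,0,0.12],[0,0,0],-1]
    - [[0,0,0.06],[0,0,0],-1]
    - [[0,0,0.04],[0,0,0],-1]
    - [[0,0,0],[0,0,0],-1]
    - [[0,0,0],[0,0,0],-1]

```text
clock: 16.4
position: [0.6498, -0.097, 0.0318]
ee_rot: [0.707, 0.707, 0.0, 0.0]
contact_force: [0.0, -0.2, -0.4]
grip_width: 0.0471
finger_force: 41.4
```

Call:
carry_out:
  targets:
    - [[0,0,0.02],[0,0,0],-1]
    - [[0,0,0.02],[0,0,0],-1]
    - [[0,0,0],[0,0,0],-1]

```text
clock: 16.7
position: [0.6496, -0.0969, 0.0292]
ee_rot: [0.707, 0.707, -0.0, 0.0]
contact_force: [0.6, -0.3, -1.8]
grip_width: 0.047
finger_force: 41.4
```

Call:
carry_out:
  targets:
    - [[0,0,0.04],[0,0,0],-1]
    - [[0,0,0.02],[0,0,0],-1]
    - [[0,0,0.02],[0,0,0],-1]
    - [[0,0,0],[0,0,0],-1]

```text
clock: 17.1
position: [0.6495, -0.0969, 0.0251]
ee_rot: [0.707, 0.707, -0.0, -0.0]
contact_force: [-0.1, -0.7, -1.7]
grip_width: 0.0471
finger_force: 41.4
```

Call:
carry_out:
  targets:
    - [[0,0,0.02],[0,0,0],-1]
    - [[0,0,0],[0,0,0],-1]

```text
clock: 17.3
position: [0.6496, -0.097, 0.0248]
ee_rot: [0.707, 0.707, 0.0, 0.0]
contact_force: [-2.3, 0.6, 5.9]
grip_width: 0.0473
finger_force: 42.0
```

Call:
carry_out:
  targets:
    - [[0,0,0],[0,0,0],0.3]
    - [[0,0,0],[0,0,0],1]
    - [[0,0,0],[0,0,0],1]
    - [[0,0,0],[0,0,0],1]
    - [[0,0,-0.2],[0,0,0],1]
    - [[0,0,-0.5],[0,0,0],1]
    - [[0,0,-0.6],[0,0,0],1]
    - [[0,0,-0.6],[0,0,0],1]
    - [[0,0,-0.5],[0,0,0],1]
    - [[0,0,-0.3],[0,0,0],1]
    - [[0,0,0],[0,0,0],1]

```text
clock: 18.4
position: [0.6504, -0.0971, 0.1622]
ee_rot: [0.707, 0.707, 0.001, 0.002]
contact_force: [-0.6, -0.3, 0.3]
grip_width: 0.0851
finger_force: 0.0
```

Call:
carry_out:
  targets:
    - [[0.1,-0.2,0],[0,0,0],1]
    - [[0.15,-0.4,0],[0,0,0],1]
    - [[0.2,-0.5,0],[0,0,0],1]
    - [[0.2,-0.5,0],[0,0,0],1]
    - [[0.2,-0.5,0],[0,0,0],1]
    - [[0.2,-0.5,0],[0,0,0],1]
    - [[0.15,-0.5,0],[0,0,0],1]
    - [[0.1,-0.3,0],[0,0,0],1]
    - [[0.04,-0.11,0],[0,0,0],1]
    - [[0,0,0],[0,0,0],1]
    - [[0,0,0],[0,0,0],1]

```text
clock: 19.5
position: [0.4748, -0.0301, 0.1592]
ee_rot: [0.707, 0.707, 0.0, 0.0]
contact_force: [-0.5, 0.5, 0.3]
grip_width: 0.0853
finger_force: 0.0
```

Call:
carry_out:
  targets:
    - [[0,0,0.3],[0,0,0],1]
    - [[0,0,0.5],[0,0,0],1]
    - [[0,0,0.5],[0,0,0],1]
    - [[0,0,0.4],[0,0,0],1]
    - [[0,0,0.28],[0,0,0],1]
    - [[0,0,0],[0,0,0],1]
    - [[0,0,0],[0,0,0],-1]
    - [[0,0,0],[0,0,0],-1]
    - [[0,0,0],[0,0,0],-1]
    - [[0,0,0],[0,0,0],-1]
    - [[0,0,0],[0,0,0],-1]
    - [[0,0,0],[0,0,0],-1]

```text
clock: 20.7
position: [0.4746, -0.0299, 0.0612]
ee_rot: [0.707, 0.707, 0.0, 0.001]
contact_force: [-0.8, -0.1, 8.3]
grip_width: 0.047
finger_force: 39.9
```

Call:
carry_out:
  targets:
    - [[0,0,-0.1],[0,0,0],-1]
    - [[0,0,-0.2],[0,0,0],-1]
    - [[0,0,-0.4],[0,0,0],-1]
    - [[0,0,-0.4],[0,0,0],-1]
    - [[0,0,-0.4],[0,0,0],-1]
    - [[0,0,-0.3],[0,0,0],-1]
    - [[0,0,-0.2],[0,0,0],-1]
    - [[0,0,0],[0,0,0],-1]

```text
clock: 21.5
position: [0.4745, -0.0298, 0.1616]
ee_rot: [0.707, 0.707, 0.001, 0.001]
contact_force: [0.0, 1.0, -2.1]
grip_width: 0.047
finger_force: 41.4
```

Call:
carry_out:
  targets:
    - [[0.02,0.2,0],[0,0,0],-1]
    - [[0,0.4,0],[0,0,0],-1]
    - [[0,0.5,0],[0,0,0],-1]
    - [[0,0.5,0],[0,0,0],-1]
    - [[0,0.5,0],[0,0,0],-1]
    - [[0,0.5,0],[0,0,0],-1]
    - [[0,0.5,0],[0,0,0],-1]
    - [[0,0.3,0],[0,0,0],-1]
    - [[0,0.13,0],[0,0,0],-1]
    - [[0,0,0],[0,0,0],-1]
    - [[0,0,0],[0,0,0],-1]

```text
clock: 22.6
position: [0.6499, -0.029, 0.16]
ee_rot: [0.707, 0.707, -0.0, -0.0]
contact_force: [-0.0, 0.5, -1.6]
grip_width: 0.0475
finger_force: 41.5
```

Call:
carry_out:
  targets:
    - [[0,0,0.2],[0,0,0],-1]
    - [[0,0,0.4],[0,0,0],-1]
    - [[0,0,0.4],[0,0,0],-1]
    - [[0,0,0.4],[0,0,0],-1]
    - [[0,0,0.4],[0,0,0],-1]
    - [[0,0,0.3],[0,0,0],-1]
    - [[0,0,0.25],[0,0,0],-1]
    - [[0,0,0.12],[0,0,0],-1]
    - [[0,0,0.08],[0,0,0],-1]
    - [[0,0,0.04],[0,0,0],-1]
    - [[0,0,0],[0,0,0],-1]
    - [[0,0,0],[0,0,0],-1]

```text
clock: 23.8
position: [0.6508, -0.0289, 0.0313]
ee_rot: [0.707, 0.707, 0.0, 0.0]
contact_force: [-0.1, -1.0, -1.4]
grip_width: 0.0474
finger_force: 41.5
```

Call:
carry_out:
  targets:
    - [[0,0,0.04],[0,0,0],-1]
    - [[0,0,0.04],[0,0,0],-1]
    - [[0,0,0.02],[0,0,0],-1]
    - [[0,0,0.02],[0,0,0],-1]
    - [[0,0,0],[0,0,0],-1]

```text
clock: 24.3
position: [0.6505, -0.0289, 0.0253]
ee_rot: [0.707, 0.707, -0.0, -0.0]
contact_force: [-3.6, 0.2, 7.5]
grip_width: 0.0472
finger_force: 42.3
```

Call:
carry_out:
  targets:
    - [[0,0,0],[0,0,0],0.3]
    - [[0,0,0],[0,0,0],1]
    - [[0,0,0],[0,0,0],1]
    - [[0,0,0],[0,0,0],1]
    - [[0,0,-0.2],[0,0,0],1]
    - [[0,0,-0.5],[0,0,0],1]
    - [[0,0,-0.6],[0,0,0],1]
    - [[0,0,-0.6],[0,0,0],1]
    - [[0,0,-0.5],[0,0,0],1]
    - [[0,0,-0.3],[0,0,0],1]
    - [[0,0,0],[0,0,0],1]

```text
clock: 25.4
position: [0.6515, -0.0291, 0.1626]
ee_rot: [0.707, 0.707, 0.001, 0.001]
contact_force: [-0.5, -0.5, 0.8]
grip_width: 0.0851
finger_force: 0.0
```

Call:
carry_out:
  targets:
    - [[-0.1,-0.2,0],[0,0,0],1]
    - [[-0.2,-0.4,0],[0,0,0],1]
    - [[-0.2,-0.5,0],[0,0,0],1]
    - [[-0.2,-0.5,0],[0,0,0],1]
    - [[-0.2,-0.5,0],[0,0,0],1]
    - [[-0.2,-0.5,0],[0,0,0],1]
    - [[-0.2,-0.45,0],[0,0,0],1]
    - [[-0.15,-0.3,0],[0,0,0],1]
    - [[-0.06,-0.1,0],[0,0,0],1]
    - [[0,0,0],[0,0,0],1]
    - [[0,0,0],[0,0,0],1]

```text
clock: 26.5
position: [0.4788, -0.1039, 0.1597]
ee_rot: [0.707, 0.707, 0.0, 0.0]
contact_force: [-0.9, 0.1, -1.0]
grip_width: 0.0854
finger_force: 0.0
```

Call:
carry_out:
  targets:
    - [[0,0,0.3],[0,0,0],1]
    - [[0,0,0.5],[0,0,0],1]
    - [[0,0,0.5],[0,0,0],1]
    - [[0,0,0.4],[0,0,0],1]
    - [[0,0,0.3],[0,0,0],1]
    - [[0,0,0],[0,0,0],1]
    - [[0,0,0],[0,0,0],-1]
    - [[0,0,0],[0,0,0],-1]
    - [[0,0,0],[0,0,0],-1]
    - [[0,0,0],[0,0,0],-1]
    - [[0,0,0],[0,0,0],-1]
    - [[0,0,0],[0,0,0],-1]

```text
clock: 27.7
position: [0.4785, -0.1043, 0.0607]
ee_rot: [0.707, 0.707, 0.0, 0.001]
contact_force: [-0.3, 1.0, 9.7]
grip_width: 0.0474
finger_force: 39.8
```

Call:
carry_out:
  targets:
    - [[0,0,-0.1],[0,0,0],-1]
    - [[0,0,-0.2],[0,0,0],-1]
    - [[0,0,-0.4],[0,0,0],-1]
    - [[0,0,-0.4],[0,0,0],-1]
    - [[0,0,-0.4],[0,0,0],-1]
    - [[0,0,-0.3],[0,0,0],-1]
    - [[0,0,-0.2],[0,0,0],-1]
    - [[0,0,0],[0,0,0],-1]

```text
clock: 28.5
position: [0.4785, -0.1044, 0.1612]
ee_rot: [0.707, 0.707, 0.001, 0.001]
contact_force: [-0.3, -0.0, -2.1]
grip_width: 0.0476
finger_force: 41.3
```

Call:
carry_out:
  targets:
    - [[0.2,0.2,0],[0,0,0],-1]
    - [[0.3,0.35,0],[0,0,0],-1]
    - [[0.35,0.45,0],[0,0,0],-1]
    - [[0.4,0.45,0],[0,0,0],-1]
    - [[0.4,0.45,0],[0,0,0],-1]
    - [[0.4,0.45,0],[0,0,0],-1]
    - [[0.35,0.45,0],[0,0,0],-1]
    - [[0.25,0.35,0],[0,0,0],-1]
    - [[0.15,0.2,0],[0,0,0],-1]
    - [[0.07,0.12,0],[0,0,0],-1]
    - [[0,0,0],[0,0,0],-1]
    - [[0,0,0],[0,0,0],-1]

```text
clock: 29.7
position: [0.6512, 0.0388, 0.1594]
ee_rot: [0.707, 0.707, -0.0, -0.0]
contact_force: [0.5, -0.2, -0.4]
grip_width: 0.0469
finger_force: 41.4
```

Call:
carry_out:
  targets:
    - [[0,0,0.2],[0,0,0],-1]
    - [[0,0,0.4],[0,0,0],-1]
    - [[0,0,0.4],[0,0,0],-1]
    - [[0,0,0.4],[0,0,0],-1]
    - [[0,0,0.4],[0,0,0],-1]
    - [[0,0,0.3],[0,0,0],-1]
    - [[0,0,0.25],[0,0,0],-1]
    - [[0,0,0.12],[0,0,0],-1]
    - [[0,0,0.08],[0,0,0],-1]
    - [[0,0,0.04],[0,0,0],-1]
    - [[0,0,0],[0,0,0],-1]
    - [[0,0,0],[0,0,0],-1]

```text
clock: 30.9
position: [0.6518, 0.0391, 0.0307]
ee_rot: [0.707, 0.707, 0.0, 0.0]
contact_force: [0.1, -0.3, -0.4]
grip_width: 0.0471
finger_force: 41.4
```

Call:
carry_out:
  targets:
    - [[0,0,0.04],[0,0,0],-1]
    - [[0,0,0.04],[0,0,0],-1]
    - [[0,0,0.02],[0,0,0],-1]
    - [[0,0,0.02],[0,0,0],-1]
    - [[0,0,0],[0,0,0],-1]

```text
clock: 31.4
position: [0.6516, 0.0391, 0.0248]
ee_rot: [0.707, 0.707, -0.0, -0.0]
contact_force: [-4.3, -0.1, 9.2]
grip_width: 0.047
finger_force: 42.3
```

Contact again. I release, go up, and back off toward the robot.

Call:
carry_out:
  targets:
    - [[0,0,0],[0,0,0],0.3]
    - [[0,0,0],[0,0,0],1]
    - [[0,0,0],[0,0,0],1]
    - [[0,0,0],[0,0,0],1]
    - [[0,0,-0.2],[0,0,0],1]
    - [[0,0,-0.5],[0,0,0],1]
    - [[0,0,-0.6],[0,0,0],1]
    - [[0,0,-0.6],[0,0,0],1]
    - [[0,0,-0.5],[0,0,0],1]
    - [[0,0,-0.5],[0,0,0],1]
    - [[0,0,-0.4],[0,0,0],1]
    - [[0,0,0],[0,0,0],1]

```text
clock: 32.6
position: [0.6526, 0.039, 0.1927]
ee_rot: [0.707, 0.707, 0.002, 0.002]
contact_force: [-0.6, 0.3, -0.7]
grip_width: 0.0854
finger_force: 0.0
```

Call:
carry_out:
  targets:
    - [[0.2,-0.2,0],[0,0,0],1]
    - [[0.5,-0.4,0],[0,0,0],1]
    - [[0.5,-0.4,0],[0,0,0],1]
    - [[0.5,-0.4,0],[0,0,0],1]
    - [[0.5,-0.4,0],[0,0,0],1]
    - [[0.5,-0.4,0],[0,0,0],1]
    - [[0.2,-0.2,0],[0,0,0],1]
    - [[0,0,0],[0,0,0],1]
    - [[0,0,0],[0,0,0],1]

```text
clock: 33.5
position: [0.5322, 0.1834, 0.1894]
ee_rot: [0.707, 0.707, -0.0, 0.0]
contact_force: [0.2, -0.5, 0.6]
grip_width: 0.0853
finger_force: 0.0
```

Run:
```python
from h import *
im,d=grab_frame("top");cv2.imwrite("pics/t9.png",cv2.resize(im[80:300,190:460],None,fx=2.5,fy=2.5));look("s9")
cal=calibration("top");V=np.linalg.inv(np.array(cal["view"]))
uv=np.stack(np.meshgrid(np.arange(640.),np.arange(400.)),-1).reshape(-1,1,2)
s=cv2.undistortPoints(uv,cal["intrinsics"],np.float64([cal["k1"],0,0,0]))[:,0];D=d.reshape(-1,1)
P=(np.c_[s[:,:1]*D,-s[:,1:]*D,-D,np.ones_like(D)]@V.T)[:,:3].reshape(400,640,3)
m=(P[...,2]>.074)&(P[...,2]<.09)&(P[...,0]>.59)&(P[...,0]<.71)&(P[...,1]>-.23)&(P[...,1]<.09)
for a,k in comps(cv2.morphologyEx(m.astype(np.uint8),cv2.MORPH_OPEN,np.ones((3,3))),80): print(a,P[k].mean(0),P[k][:,2].std(),im[k].mean(0))
```

```text
[0.5324 0.183  0.1893]
603 [0.6486 0.0373 0.0801] 0.0014784561248902368 [55.4859 51.602  48.6816]
601 [ 0.6476 -0.0294  0.0801] 0.0014353775911649025 [ 61.2729  63.6955 216.5324]
603 [ 0.6467 -0.0973  0.0803] 0.0014717721229303435 [236.4411 240.403  238.6269]
605 [ 0.6462 -0.1634  0.0802] 0.0015387045210322205 [ 91.9207 216.1851 236.7868]
```

View pics/t9.png

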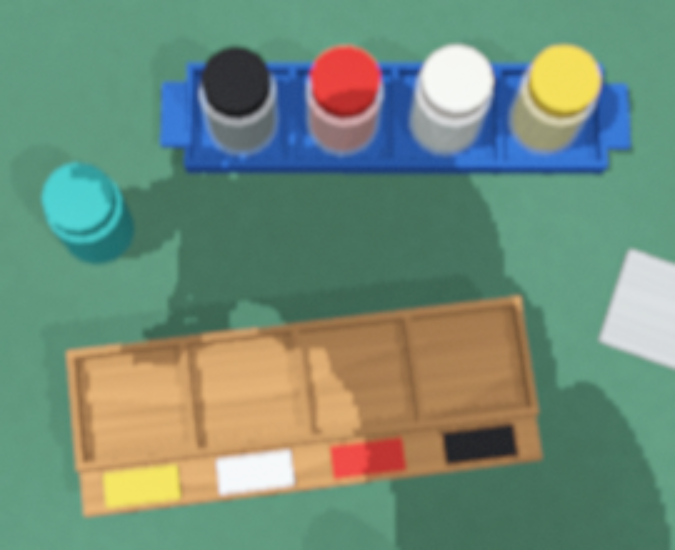

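View pics/s9.png

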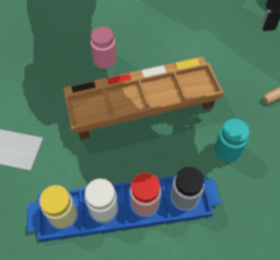

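All four jars stand level in the tray with cap tops at 80 mm, as they should be on the 4 mm floor. From the left they run black, red, white, yellow, at the pitch of the wells. The rack is empty, the decoys are untouched, and the arm is clear.

```bash
python3 -c "
from workcell import *
print(sign_off())"
```

```text
the job is handed in; nothing more can be done
None
```

The four jars stand upright in the blue tray in reverse order (black, red, white, yellow from the robot's left), and I handed the job in at about 34 s of the 99 s limit; sign-off returned no verdict.

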